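# Gauge the blind hole of the pestle socket

### The job

Check how deep the hole in the stone socket block is: take the depth rod out of its teak stand, slide it into the hole and press it down gently but firmly until the rubber pad inside has gone all the way down and the rod bottoms, and leave it standing there. Then slide the pointer of the height gauge down until it is level with the top of the rod, so that the exposed length can be read off, and leave the other things on the ledge alone.

Things in the scene. Friction and masses are not known exactly. Their poses are not given: they have to be found in the camera images.
- rod: depth rod standing upright in the teak stand at the start: steel shaft 12 mm diameter and 100 mm long with a bevelled foot, topped by a round teak grip 24 mm diameter and 40 mm high with a flat top (140 mm overall, 110 g nominal). Origin at the centre of the foot, z up along the rod
- rod_tip (a point): centre of the rod's foot (same point as rod)
- rod_top (a point): centre of the flat top of the rod's teak grip, 140 mm above the foot
- stand: fixed square teak block 65 x 65 mm, 45 mm high, with a 15 mm hole, 37 mm deep, from above in its middle, in which the rod stands at the start (foot 8 mm above the ledge). Origin at the centre of its underside
- socket: fixed square stone block 85 x 85 mm, 80 mm high, with one upright blind hole of 13.6 mm diameter in the middle of its top, a 2 mm bevel round the mouth. The floor of the hole is 35 to 60 mm below the mouth, different each time and not visible. Origin at the centre of the block's underside
- core: the inside of the hole: its floor, and a rubber pad stuck in the bore with its top 8 to 18 mm above the floor. The pad slides down under 4 to 5 N and stays put; once it is down the rod meets the firm floor, which gives only 1 mm per 4 N and springs back: press there with 8 to 20 N for half a second to be sure; over 25 N is too hard. Its origin is on the hole's axis at ledge level, telling no depth
- bore_mouth (a point): centre of the hole's mouth, on the top face of the stone block, 80 mm above the ledge; z up
- gauge: fixed upright height gauge: steel base plate 130 x 60 x 12 mm, at its +x end a square steel post 12 x 14 mm, 227 mm high, 55 mm from the origin. Origin on the underside of the base, under the free part of the pointer's bar (point pointer_top lies 30 mm to -x of it)
- pointer_top (a point): flat top face of the gauge's pointer, a level bar 26 mm wide, 6 mm thick, reaching 100 mm from the post to the gauge's -x; this point is on its middle line, 15 mm from its free end. Starts 197 to 212 mm above the ledge, higher than the bottomed rod's top. Slides up and down the post (75 mm), takes about 3 N (pushed from above or gripped by its sides), stays where it is left
- cobek: the round dark stone cobek (mortar bowl), 176 mm across, 48 mm high; origin at the centre of its underside. Bystander
- pestle: teak pestle lying down, 150 mm long, 34 mm thick; origin on its underside at mid length, x along it. Bystander
- cup: yellow plastic measuring cup, 72 mm across, 70 mm high, with a handle; origin at the centre of its underside. Bystander
- dish: small white ceramic soy dish, 84 mm across, 22 mm high; origin at the centre of its underside. Bystander
- bottle: brown glass bottle with its cap closed, 60 mm across, 190 mm high; origin at the centre of its underside. Bystander
- spoon: steel spoon lying flat, handle towards its -x; origin on its underside. Bystander
Things that resemble listed ones, but are neither listed nor needed, are in the scene too. Leave any yellow look-alike of the gauge alone.

How it is judged:
By the outcome, as a careful person would: the job done as asked, in the order asked, and still so for the second after the job is handed in, with the robot touching nothing.
It also fails if it takes over 59 s, if anything falls off the work surface, if the arm or the gripper's body presses on something with over 40 N, if the wrist force passes 120 N, or if a joint passes its speed limit or range.

### The arm

A 6-joint arm with a two-finger parallel gripper is mounted at the origin on the work surface. World frame = base frame: x ahead of the robot, y to its left, z up, the work surface at z = 0. Lengths are in m, angles in rad, forces in N, time in s.
With the tool pointing down it reaches from about 0.375 to 0.9 m from the base axis. Payload 3.1 kg.
Tool frame: the origin (TCP) lies between the finger pads; the fingertips stand robot.tip_extent ahead of it and the grasp point (between the pads) lies 3 mm ahead of it (robot.tip_extent is the distance from the TCP to the fingertips, in m); z points along the fingers, x is the direction in which the jaws open and shut, and the axes are right-handed (so a half turn about z gives the same grasp; the last joint's range is limited). The gripper opens to 87 mm and grips with 3 to 60 N. Pads are 19 mm wide; open, the fingers measure 117 mm over their backs; the gripper's body (75 mm by 190 mm) begins 51 mm behind the grasp point.
Start: joints at [1.105, 0.527, 1.433, -0, 1.181, -0.178], TCP at [0.177, 0.599, 0.245] pointing down, gripper open.
Joint ranges: [-3.08, 3.08], [-0.75, 2.2], [0.22, 2.44], [-1.43, 4.57], [0, 2.65], [-2.85, 2.85]. Speed limits (rad/s): [2.79, 2.79, 3.14, 3.14, 3.14, 3.14].

### API

Orientations are given as a unit quaternion [x, y, z, w].
In Python, from rig import robot, cams gives the robot as it stands.
- The arm moves only by the tool carry_out, never from a script. Its argument "steps" is a list of rows, each a list of 3 entries, a list of its own where there are three numbers: the shift along the world's x, y, z in cm, then the turn about the world's z in degrees, then the closure, from 0 (fully open) to 1 (shut). In form: [[[dx, dy, dz], spin, fingers], ...]. A call has 1 to 10 rows; each row shifts and turns the pose as measured when the row begins; what a row does not reach is not made up. A row lasts 1/10 s, in which the tool goes at most 50 mm and 8.59 degrees, less where a joint would pass 70% of its speed; a pose out of reach is approached as far as the arm can. A call with a gripper value outside its range is refused whole. The fingers move at their own pace and stop on an object; "squeeze" is the grip in N (left out, the last holds). Time passes only in rows, so rows that do not move let the fingers close. It gives the time, the measured TCP pose, the force and the opening at its end, in the units of the state.
- robot.get_obs(): the state, without advancing time (a new reading comes with each control period).
- cams.camera(name): name is "scene" or "top" or "wrist"; returns a dict with "pixels" (384x512x3 uint8, red, green, blue), "fx", "fy", "cx", "cy" (pixels), "k1" (the pictures are not rectified: a ray, as slopes to the right and down, at radius r is drawn at 1 + k1 r^2 times it, then the intrinsics apply), "eye" and "rotation" of the camera in the world. Camera axes: x right, y up, looking along -z (the intrinsics and any distortion apply to the point x, -y, -z); pixel columns grow to the right and rows downward; lengths in m; the calibration is good to about 2 mm. A picture is of the moment at which its call begins. There is no depth.
- robot.hand_in(): hands the job in, once; it reports no verdict.
The state is a dict: "time": time; "q": joint angles; "joint_velocities": joint speeds; "joint_torque": joint torques, N m; "position": TCP position; "tool_rot": TCP orientation; "ft_force": force on the tool from outside, world axes, zero at the start; "moment": the same for the moment, N m; "grip_width": finger opening in m.
Only numpy, scipy, OpenCV 4.12 (cv2) and the standard library are available. Lean on these libraries where they do the work, as an engineer would, in place of code of your own. Each camera call takes 0.05 s, during which the arm holds its last target. There are 200 camera calls.

## Working session

There is one attempt and no reset: what is moved stays moved. The work goes in short steps, Python scripts to look and compute and a tool call to move; the robot and the scene stay as the last step left them, time stands still between calls to the robot, and variables do not carry over. Pictures are saved under pics/ and viewed, about 8 in all and at most 12, crops included, and the job is handed in when it is done.

Besides the shell and the picture viewer there is one more tool, called after "Emit:" in YAML: its name, and indented under it one key for each argument. carry_out: Moves the arm, as the interface text tells. Its arguments: {"type":"object","properties":{"steps":{"type":"array"},"squeeze":{"type":"number"}},"required":["steps"]}

```bash
mkdir -p pics; ls
cat > h.py <<'E'
import numpy as np, cv2, sys
from rig import robot, cams
def snap(n,f=None):
    c=cams.camera(n); 
    if f: cv2.imwrite('pics/'+f+'.png',c['pixels'][:,:,::-1])
    return c
def ray(c,u,v):
    a=np.array([(u-c['cx'])/c['fx'],(v-c['cy'])/c['fy']]); s=a.copy()
    for _ in range(30): s=a/(1+c['k1']*(s@s))
    d=np.array(c['rotation'])@np.array([s[0],-s[1],-1]); return np.array(c['eye']),d
def plane(c,u,v,z):
    e,d=ray(c,u,v); return e+d*(z-e[2])/d[2]
def proj(c,p):
    q=np.array(c['rotation']).T@(np.array(p)-np.array(c['eye'])); s=np.array([q[0],-q[1]])/-q[2]
    s=s*(1+c['k1']*(s@s)); return np.array([c['fx']*s[0]+c['cx'],c['fy']*s[1]+c['cy']])
def tri(c1,p1,c2,p2):
    A=np.zeros((3,3));b=np.zeros(3)
    for c,p in((c1,p1),(c2,p2)):
        e,d=ray(c,*p); d/=np.linalg.norm(d); M=np.eye(3)-np.outer(d,d); A+=M;b+=M@e
    return np.linalg.solve(A,b)
E
python3 - <<'E'
from h import *
a=snap('top');b=snap('scene')
np.save('top0.npy',a,allow_pickle=True);np.save('scene0.npy',b,allow_pickle=True)
for n,c in(('top0',a),('scene0',b)):
    cv2.imwrite(f'pics/{n}.png',cv2.resize(c['pixels'][:,:,::-1],(800,600),interpolation=cv2.INTER_CUBIC)); print(c['eye'],c['fx'],c['k1'])
print(robot.tip_extent,robot.get_obs())
E
```

```text
pics
[0.45955788 0.0197455  1.56040728] 456.98770063555713 -0.14490956188561374
[ 1.46597813 -0.2668288   0.87986269] 397.5583681734967 -0.10974907527333173
0.022 {'time': 0.1, 'q': array([ 1.10551187e+00,  5.28371597e-01,  1.43376873e+00, -4.32617190e-05,
        1.18136461e+00, -1.78473695e-01]), 'joint_velocities': array([-0.00020617, -0.00181813, -0.00191559,  0.00011052, -0.00037497,
       -0.00164514]), 'joint_torque': array([ 2.42457900e-04, -4.40988851e+01, -1.77151483e+01,  6.35082833e-02,
        5.33958490e-02, -4.91039214e-05]), 'position': array([0.17649977, 0.59892843, 0.24367214]), 'tool_rot': array([ 8.00898789e-01,  5.98798977e-01, -8.46309487e-04,  4.45381822e-04]), 'ft_force': array([0.0876316 , 0.00114447, 0.45369671]), 'moment': array([-0.00053195, -0.03031742, -0.0200283 ]), 'grip_width': 0.0867914727812281}
```

View pics/top0.png

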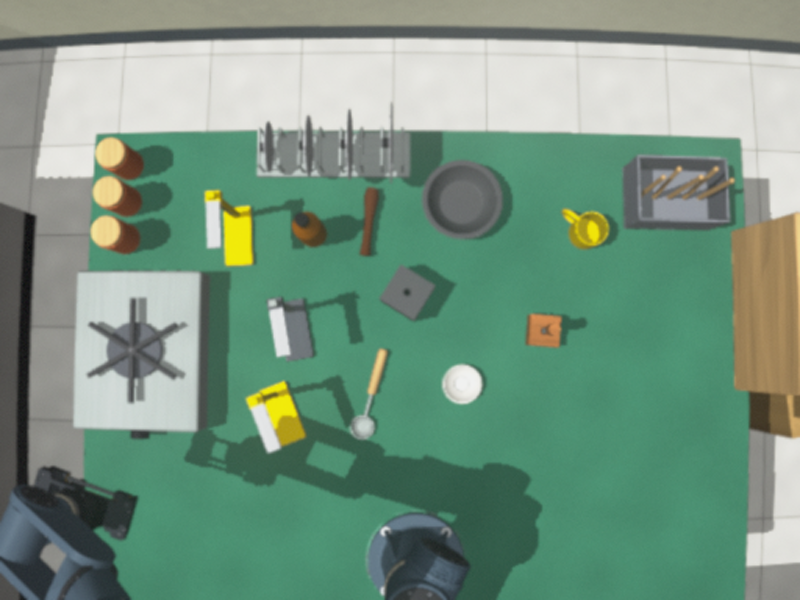

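View pics/scene0.png

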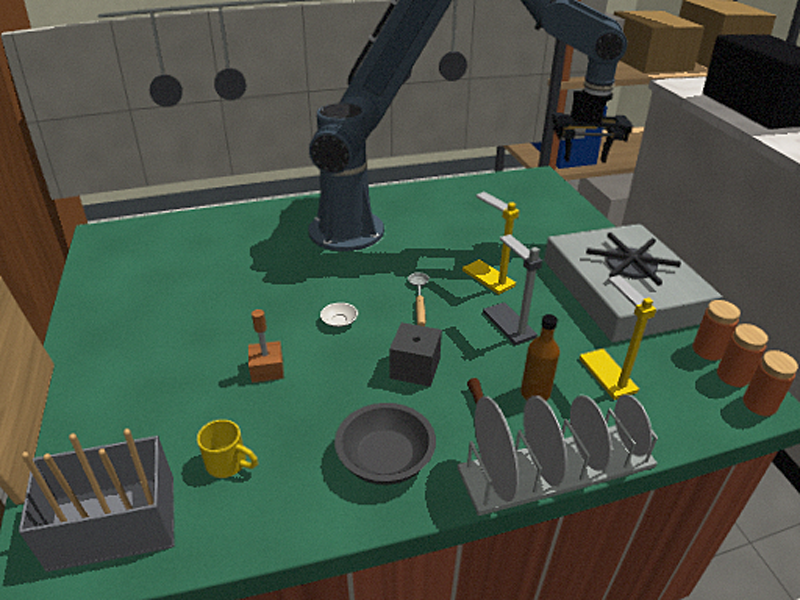

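Candidates:
- **Rod:** only the teak-gripped one in the square teak stand, top view (545,328). The dowels in the grey box at (690,185) are not it.
- **Socket:** dark cube (408,292). The cobek at (462,200) and the stove are not it.
- **Gauge:** the steel-grey one at (290,328). The yellow look-alikes at (228,228) and (275,415) are not it.

I'll check the choice in one close crop.

Run:
```python
from h import *
a=np.load('top0.npy',allow_pickle=True).item()['pixels'];b=np.load('scene0.npy',allow_pickle=True).item()['pixels']
r=lambda i:cv2.resize(i[:,:,::-1],None,fx=3,fy=3,interpolation=cv2.INTER_CUBIC)
cv2.imwrite('pics/crop.png',np.vstack([r(a[160:240,160:380]),r(b[140:258,150:370])]))
```

```text
(no output)
```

View pics/crop.png

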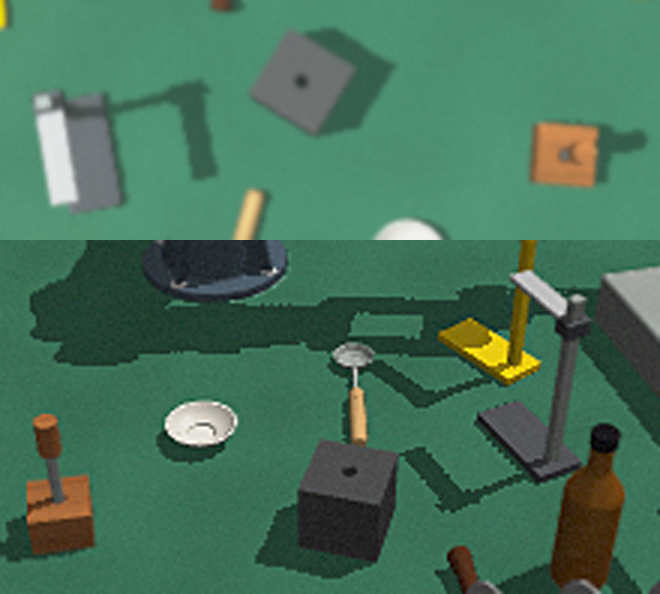

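The crop confirms the rod in its stand (top crop 567,155), the socket with its hole (301,81), and the grey gauge with its bar end at (62,203). Next, positions.

Run:
```python
from h import *
a=np.load('top0.npy',allow_pickle=True).item();b=np.load('scene0.npy',allow_pickle=True).item()
T=lambda u,v:((u-1)/3+160,(v-1)/3+160)
S=lambda u,v:((u-1)/3+150,(v-241)/3+140)
P=np.round
print('hole top',P(plane(a,*T(301,81),.08),4),'scene',P(plane(b,*S(349,471),.08),4))
print('sock corners',[P(plane(a,*T(*p),.08)[:2],3) for p in((289,30),(356,70),(317,134),(250,92))])
print('stand corners',[P(plane(a,*T(*p),.045)[:2],3) for p in((533,123),(600,123),(597,187),(531,184))])
print('rod entry',P(plane(a,*T(565,156),.045),4),'scene top',P(plane(b,*S(47,421),.148),4))
print('bar free end tri',P(tri(a,T(64,203),b,S(522,277)),4),'post top', P(tri(a,T(45,101),b,S(577,299)),4))
print('gauge base corners z.012',[P(plane(a,*T(*p),.012)[:2],3) for p in((121,203),(72,210),(104,93))])
print('base scene',[P(plane(b,*S(*p),.012)[:2],3) for p in((477,414),(514,401),(580,463),(541,478))])
```

```text
Traceback (most recent call last):
  File "h.py", line 12, in plane
    e,d=ray(c,u,v); return e+d*(z-e[2])/d[2]
        ~~~^^^^^^^
  File "h.py", line 10, in ray
    d=np.array(c['rotation'])@np.array([s[0],-s[1],-1]); return np.array(c['eye']),d
      ~~~~~~~~~~~~~~~~~~~~~~~^~~~~~~~~~~~~~~~~~~~~~~~~~
ValueError: matmul: Input operand 1 has a mismatch in its core dimension 0, with gufunc signature (n?,k),(k,m?)->(n?,m?) (size 3 is different from 4)
```

Rotation is a quaternion; convert it.

```bash
sed -i "s/np.array(c\['rotation'\])/RM(c)/; 2a from scipy.spatial.transform import Rotation\ndef RM(c): return Rotation.from_quat(c['rotation']).as_matrix()" h.py
cat > m.py <<'E'
from h import *
a=np.load('top0.npy',allow_pickle=True).item();b=np.load('scene0.npy',allow_pickle=True).item()
T=lambda u,v:((u-1)/3+160,(v-1)/3+160)
S=lambda u,v:((u-1)/3+150,(v-241)/3+140)
P=np.round
print('hole top',P(plane(a,*T(301,81),.08),4),'scene',P(plane(b,*S(349,471),.08),4))
print('sock corners',[P(plane(a,*T(*p),.08)[:2],3) for p in((289,30),(356,70),(317,134),(250,92))])
print('stand corners',[P(plane(a,*T(*p),.045)[:2],3) for p in((533,123),(600,123),(597,187),(531,184))])
print('rod entry',P(plane(a,*T(565,156),.045),4),'scene top',P(plane(b,*S(47,421),.148),4))
print('bar free end tri',P(tri(a,T(64,203),b,S(522,277)),4),'post top', P(tri(a,T(45,101),b,S(577,299)),4))
print('gauge base corners z.012',[P(plane(a,*T(*p),.012)[:2],3) for p in((121,203),(72,210),(104,93))])
print('base scene',[P(plane(b,*S(*p),.012)[:2],3) for p in((477,414),(514,401),(580,463),(541,478))])
E
python3 m.py
```

```text
hole top [0.5764 0.0249 0.08  ] scene [0.581  0.0195 0.08  ]
sock corners [array([0.632, 0.038]), array([ 0.589, -0.035]), array([0.519, 0.007]), array([0.564, 0.08 ])]
stand corners [array([ 0.534, -0.233]), array([ 0.535, -0.308]), array([ 0.464, -0.305]), array([ 0.467, -0.231])]
rod entry [ 0.4979 -0.2687  0.045 ] scene top [ 0.5049 -0.2716  0.148 ]
bar free end tri [0.4432 0.26   0.1934] post top [0.5433 0.275  0.2237]
gauge base corners z.012 [array([0.442, 0.228]), array([0.434, 0.283]), array([0.567, 0.249])]
base scene [array([0.447, 0.22 ]), array([0.435, 0.273]), array([0.563, 0.3  ]), array([0.574, 0.246])]
```

Emit:
carry_out:
  steps:
    - [[0, 0, 4], 0, 0]
    - [[0, 0, 4], 0, 0]
    - [[4, -3.5, 0], 4, 0]
    - [[4, -3.5, 0], 4, 0]
    - [[4, -3.5, 0], 4, 0]
    - [[4, -3.5, 0], 4, 0]
    - [[4, -3.5, 0], 4, 0]
    - [[4, -3.5, 0], 4, 0]
    - [[4, -3.5, 0], 2, 0]
    - [[2, -4, 0], 0, 0]

```text
time: 1.1
position: [0.461, 0.3229, 0.3217]
tool_rot: [0.633, 0.774, -0.003, 0.002]
ft_force: [0.8, 0.2, 0.1]
grip_width: 0.0874
```

Emit:
carry_out:
  steps:
    - [[0, -5, 0], 0, 0]
    - [[0, -5, 0], 0, 0]
    - [[0, -5, 0], 0, 0]
    - [[0, -5, 0], 0, 0]
    - [[0, -5, 0], 0, 0]
    - [[0, -5, 0], 0, 0]
    - [[0, -4, 0], 0, 0]
    - [[0, 0, 0], 0, 0]

```text
time: 1.9
position: [0.462, -0.0241, 0.3189]
tool_rot: [0.636, 0.772, -0.004, 0.003]
ft_force: [0.8, 0.3, 0.2]
grip_width: 0.0872
```

Run:
```python
from h import *
a=snap('wrist','w1'); np.save('w1.npy',a,allow_pickle=True)
print(a['eye'],RM(a)[:,2],proj(a,[.578,.0225,.08]),a['fx'])
print(proj(a,[.5,-.27,.045]))
```

```text
[ 0.37955541 -0.03883724  0.45900252] [-0.29567133 -0.04883731  0.95404056] [281.52931895 256.07558643] 346.2871629743288
[ 56.3338786  142.78174423]
```

View pics/w1.png

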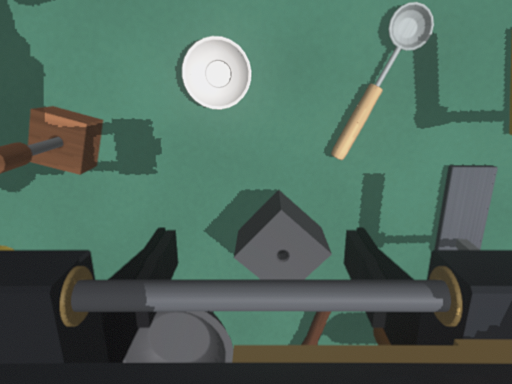

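Run:
```python
from h import *
def dark(c,u,v,r):
    g=cv2.cvtColor(c['pixels'],cv2.COLOR_RGB2GRAY).astype(float); u0,v0=int(round(u))-r,int(round(v))-r
    p=g[v0:v0+2*r+1,u0:u0+2*r+1]; w=np.clip(np.median(p)-8-p,0,None); yy,xx=np.mgrid[0:2*r+1,0:2*r+1]
    return u0+(w*xx).sum()/w.sum(), v0+(w*yy).sum()/w.sum(), w.max()
for f,u,v,r in(('top0',260,186.7,5),('scene0',266,217,4),('w1',283,255,11)):
    c=np.load(f+'.npy',allow_pickle=True).item(); x,y,m=dark(c,u,v,r); print(f,x,y,m,plane(c,x,y,.08))
c=np.load('w1.npy',allow_pickle=True).item()
print('corners',[np.round(plane(c,*p,.08)[:2],4) for p in((281,209),(330,248),(234,254))])
print('rod entry',plane(c,60,143,.045),[np.round(plane(c,*p,.045)[:2],4) for p in((46,107),(102,120),(82,173),(28,145))])
```

```text
top0 259.9949409780776 186.61382799325463 50.0 [0.57660995 0.02489223 0.08      ]
scene0 266.14256198347107 216.78512396694214 46.0 [0.58169355 0.0197776  0.08      ]
w1 282.84221055263816 254.6194048512128 53.0 [0.57574589 0.02365491 0.08      ]
corners [array([0.518, 0.009]), array([0.5558, 0.0777]), array([ 0.5866, -0.035 ])]
rod entry [ 0.49941027 -0.26566985  0.045     ] [array([ 0.4596, -0.2825]), array([ 0.462 , -0.2176]), array([ 0.5321, -0.2382]), array([ 0.5094, -0.3034])]
```

Emit:
carry_out:
  steps:
    - [[0.8, -4.9, 0], 0, 0]
    - [[0.8, -4.9, 0], 0, 0]
    - [[0.8, -4.9, 0], 0, 0]
    - [[0.8, -4.9, 0], 0, 0]
    - [[0.8, -4.9, 0], 0, 0]
    - [[0.2, -1, -4], 0, 0]
    - [[0, 0, -4], 0, 0]
    - [[0, 0, -2], 0, 0]
    - [[0, 0, 0], 0, 0]

```text
time: 2.85
position: [0.5074, -0.2721, 0.2144]
tool_rot: [0.629, 0.777, -0.0, 0.001]
ft_force: [0.2, 0.5, 0.0]
grip_width: 0.0869
```

Run:
```python
from h import *
a=snap('wrist','w2'); np.save('w2.npy',a,allow_pickle=True)
o=robot.get_obs();print(o['position'],o['tool_rot'],o['ft_force'],proj(a,[.5,-.268,.148]),proj(a,[.499,-.267,.045]))
```

```text
[ 0.50803259 -0.27234945  0.21572493] [ 6.29346114e-01  7.77123103e-01 -6.15214513e-05  1.77415991e-03] [ 0.56512343  0.10269531 -0.00225417] [269.20077785 206.01273504] [267.96900585 165.62272721]
```

View pics/w2.png

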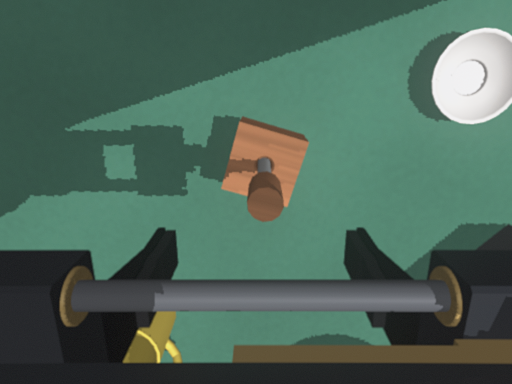

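Grip's top disc at (266,204), shaft entering the stand at (264,165).

Run:
```python
from h import *
a=np.load('w2.npy',allow_pickle=True).item()
print(plane(a,266,204,.148),plane(a,264,165,.045))
m=cv2.cvtColor(a['pixels'],cv2.COLOR_RGB2GRAY)
p=a['pixels'];cv2.imwrite('pics/w2c.png',cv2.resize(p[150:230,220:310,::-1],None,fx=6,fy=6,interpolation=cv2.INTER_CUBIC))
```

```text
[ 0.49909057 -0.27027854  0.148     ] [ 0.49918116 -0.27068928  0.045     ]
```

View pics/w2c.png

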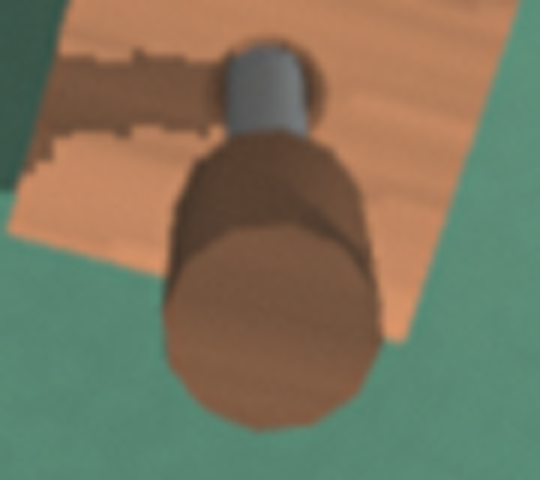

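Emit:
carry_out:
  steps:
    - [[-0.9, 0.25, 0], 0, 0]
    - [[0, 0, -3], 0, 0]
    - [[0, 0, -3], 0, 0]
    - [[0, 0, -2], 0, 0]
    - [[0, 0, 0], 0, 0]

```text
time: 3.4
position: [0.5026, -0.2679, 0.1428]
tool_rot: [0.627, 0.779, 0.0, 0.01]
ft_force: [-0.7, -0.3, -0.3]
grip_width: 0.0869
```

Emit:
carry_out:
  steps:
    - [[-0.3, -0.1, -1.1], 0, 0]
    - [[0, 0, 0], 0, 0]
    - [[0, 0, 0], 0, 0]

```text
time: 3.7
position: [0.5014, -0.2696, 0.1357]
tool_rot: [0.626, 0.779, 0.0, 0.013]
ft_force: [0.1, 0.3, 0.5]
grip_width: 0.087
```

```bash
cat > s.py <<'E'
from h import *
o=robot.get_obs(); R=Rotation.from_quat(o['tool_rot']).as_matrix()
print(round(o['time'],2),o['position'].round(4),'tilt zaxis',R[:,2].round(4),'yaw',np.degrees(np.arctan2(R[1,0],R[0,0])).round(1),'F',o['ft_force'].round(2),'M',o['moment'].round(3),'w',o['grip_width'])
E
python3 s.py
```

```text
3.7 [ 0.5014 -0.2696  0.1357] tilt zaxis [ 0.021  -0.0166 -0.9996] yaw 102.4 F [0.09 0.32 0.52] M [ 0.057 -0.018 -0.028] w 0.08703970720090469
```

Emit:
carry_out:
  steps:
    - [[-0.1, 0, -0.2], 0, 0]
    - [[-0.1, 0, -0.2], 0, 0]
    - [[0, 0, -0.2], 0, 0]
    - [[0, 0, 0], 0, 0]

```text
time: 4.1
position: [0.5002, -0.2706, 0.1317]
tool_rot: [0.626, 0.779, 0.0, 0.016]
ft_force: [0.1, 0.1, -0.3]
grip_width: 0.087
```

```bash
python3 s.py
```

```text
4.1 [ 0.5002 -0.2706  0.1317] tilt zaxis [ 0.0246 -0.0197 -0.9995] yaw 102.4 F [ 0.07  0.06 -0.27] M [-0.012  0.015 -0.   ] w 0.08699339727439596
```

Emit:
carry_out:
  steps:
    - [[0, 0, 0.4], 0, 0]
    - [[0, 0, 0.4], 0, 0]
    - [[0, 0, 0.4], 0, 0]
    - [[0, 0, 0.4], 0, 0]
    - [[0, 0, 0.4], 0, 0]
    - [[0, 0, 0.4], 0, 0]
    - [[0, 0, 0.4], 0, 0]
    - [[0, 0, 0.4], 0, 0]
    - [[0, 0, 0.4], 0, 0]
    - [[0, 0, 0.4], 0, 0]

```text
time: 5.1
position: [0.5003, -0.2706, 0.1753]
tool_rot: [0.626, 0.779, 0.0, 0.016]
ft_force: [0.3, 0.3, 0.3]
grip_width: 0.0874
```

```bash
python3 s.py; python3 -c "
from h import *
snap('wrist')"; python3 s.py
```

```text
5.1 [ 0.5003 -0.2706  0.1753] tilt zaxis [ 0.0248 -0.0198 -0.9995] yaw 102.4 F [0.26 0.27 0.27] M [ 0.005  0.051 -0.039] w 0.08739407546392323
5.15 [ 0.5007 -0.2708  0.1759] tilt zaxis [ 0.0258 -0.0207 -0.9995] yaw 102.4 F [ 1.3  -0.61  1.08] M [-0.001  0.04   0.021] w 0.08707300199408778
```

Emit:
carry_out:
  steps:
    - [[0, 0, 4], 0, 0]
    - [[0, 0, 4], 0, 0]

```text
time: 5.35
position: [0.4974, -0.2683, 0.2521]
tool_rot: [0.626, 0.779, 0.0, 0.009]
ft_force: [0.7, -0.6, -0.3]
grip_width: 0.0868
```

```bash
python3 s.py; python3 -c "
from h import *
snap('wrist')"; python3 s.py
```

```text
5.35 [ 0.4974 -0.2683  0.2521] tilt zaxis [ 0.0146 -0.0113 -0.9998] yaw 102.4 F [ 0.74 -0.64 -0.3 ] M [-0.011  0.005  0.048] w 0.08678536912067378
5.4 [ 0.5001 -0.2704  0.2589] tilt zaxis [ 0.0239 -0.0192 -0.9995] yaw 102.4 F [ 1.87 -0.28  3.07] M [-0.045 -0.014  0.041] w 0.08724101874423987
```

Emit:
carry_out:
  steps:
    - [[0, 0, 4.5], 0, 0]
    - [[0, 0, 0], 0, 0]
    - [[0, 0, 4.5], 0, 0]
    - [[0, 0, 0], 0, 0]
    - [[0, 0, 0], 0, 0]

```text
time: 5.9
position: [0.5005, -0.2706, 0.3501]
tool_rot: [0.626, 0.779, -0.0, 0.018]
ft_force: [-0.4, 0.8, 0.3]
grip_width: 0.0872
```

```bash
python3 s.py
```

```text
5.9 [ 0.5005 -0.2706  0.3501] tilt zaxis [ 0.0286 -0.023  -0.9993] yaw 102.4 F [-0.38  0.81  0.3 ] M [0.036 0.018 0.013] w 0.0871685739605599
```

Emit:
carry_out:
  steps:
    - [[0, 0, 0], 0, 0]
    - [[0, 0, 0], 0, 0]
    - [[0, 0, 0], 0, 0]
    - [[0, 0, 0], 0, 0]
    - [[0, 0, 0], 0, 0]

```text
time: 6.4
position: [0.4996, -0.2699, 0.3468]
tool_rot: [0.626, 0.779, 0.0, 0.016]
ft_force: [0.6, -1.1, -0.9]
grip_width: 0.0867
```

```bash
python3 s.py
```

```text
6.4 [ 0.4996 -0.2699  0.3468] tilt zaxis [ 0.0247 -0.0197 -0.9995] yaw 102.4 F [ 0.61 -1.09 -0.9 ] M [0.027 0.047 0.004] w 0.08670668878485632
```

Emit:
carry_out:
  steps:
    - [[0, 0, -4], 0, 0]
    - [[0, 0, -4], 0, 0]
    - [[0, 0, -4], 0, 0]

```text
time: 6.7
position: [0.5038, -0.2733, 0.2305]
tool_rot: [0.626, 0.779, -0.0, 0.025]
ft_force: [-0.4, -0.1, -0.5]
grip_width: 0.0871
```

```bash
python3 s.py; python3 -c "
from h import *
snap('wrist')"; python3 s.py
```

```text
6.7 [ 0.5038 -0.2733  0.2305] tilt zaxis [ 0.0395 -0.0321 -0.9987] yaw 102.4 F [-0.39 -0.11 -0.51] M [0.02  0.028 0.052] w 0.08707218013225175
6.75 [ 0.4998 -0.2703  0.2232] tilt zaxis [ 0.0276 -0.0221 -0.9994] yaw 102.4 F [-2.33  0.68 -3.92] M [ 0.123  0.163 -0.023] w 0.08715306078927716
```

Emit:
carry_out:
  steps:
    - [[0, 0, 3], 0, 0]
    - [[0, 0, 3], 0, 0]
    - [[0, 0, 3], 0, 0]
    - [[0, 0, 2], 0, 0]
    - [[0, 0, 0], 0, 0]

```text
time: 7.25
position: [0.4968, -0.268, 0.3338]
tool_rot: [0.626, 0.779, 0.0, 0.01]
ft_force: [-0.4, -0.5, 0.3]
grip_width: 0.0871
```

```bash
python3 s.py; python3 -c "
from h import *
snap('wrist')"; python3 s.py
```

```text
7.25 [ 0.4968 -0.268   0.3338] tilt zaxis [ 0.0159 -0.0125 -0.9998] yaw 102.4 F [-0.36 -0.52  0.32] M [ 0.041 -0.03  -0.003] w 0.0871261080721234
7.3 [ 0.4963 -0.2675  0.3323] tilt zaxis [ 0.0141 -0.0109 -0.9998] yaw 102.4 F [0.02 0.6  0.4 ] M [ 0.042  0.005 -0.014] w 0.08676355776487754
```

Emit:
carry_out:
  steps:
    - [[0, 0, 3], 0, 0]
    - [[0, 0, 3], 0, 0]
    - [[0, 0, 3], 0, 0]
    - [[0, 0, 2], 0, 0]
    - [[0, 0, 0], 0, 0]

```text
time: 7.8
position: [0.4928, -0.2648, 0.4386]
tool_rot: [0.627, 0.779, 0.0, 0.001]
ft_force: [-0.1, -0.4, 0.3]
grip_width: 0.0867
```

```bash
cat > hold.py <<'E'
from h import *
snap('wrist');snap('wrist')
exec(open('s.py').read())
E
python3 s.py; python3 hold.py
```

```text
7.8 [ 0.4928 -0.2648  0.4386] tilt zaxis [ 1.2e-03 -2.0e-04 -1.0e+00] yaw 102.4 F [-0.15 -0.36  0.32] M [ 0.052  0.003 -0.018] w 0.08672992128555176
7.9 [ 0.4918 -0.264   0.4355] tilt zaxis [-0.0033  0.0037 -1.    ] yaw 102.4 F [-0.53  0.71 -0.56] M [ 0.056  0.005 -0.011] w 0.0866314106179687
```

Emit:
carry_out:
  steps:
    - [[0, 0, -4.5], 0, 0]
    - [[0, 0, -4.5], 0, 0]
    - [[0, 0, -4.5], 0, 0]
    - [[0, 0, -4.5], 0, 0]

```text
time: 8.3
position: [0.4915, -0.2636, 0.2501]
tool_rot: [0.627, 0.779, 0.0, 0.001]
ft_force: [1.1, -0.6, 0.3]
grip_width: 0.0873
```

```bash
python3 hold.py
```

```text
8.4 [ 0.4876 -0.2606  0.2453] tilt zaxis [-0.0113  0.0104 -0.9999] yaw 102.4 F [-0.47  1.92 -0.09] M [ 0.092  0.115 -0.034] w 0.08707742287796928
```

Emit:
carry_out:
  steps:
    - [[0.4, -0.4, -3], 0, 0]
    - [[0.3, -0.3, -3], 0, 0]
    - [[0.2, -0.1, -3], 0, 0]
    - [[0, 0, -2], 0, 0]
    - [[0, 0, -0.3], 0, 0]

```text
time: 8.9
position: [0.4992, -0.2707, 0.1329]
tool_rot: [0.627, 0.779, 0.0, -0.005]
ft_force: [-0.2, 0.4, -0.6]
grip_width: 0.0874
```

```bash
python3 hold.py
```

```text
9.0 [ 0.5002 -0.2714  0.1347] tilt zaxis [-0.0048  0.0049 -1.    ] yaw 102.4 F [-0.49  0.08  0.12] M [ 0.027 -0.004  0.03 ] w 0.08657262820196257
```

Emit:
carry_out:
  steps:
    - [[-0.1, 0.1, -0.2], 0, 1]
    - [[0, 0, 0], 0, 1]
    - [[0, 0, 0], 0, 1]
    - [[0, 0, 0], 0, 1]
    - [[0, 0, 0], 0, 1]
    - [[0, 0, 0], 0, 1]
    - [[0, 0, 0], 0, 1]
    - [[0, 0, 0], 0, 1]
  squeeze: 40

```text
time: 9.8
position: [0.502, -0.2725, 0.1391]
tool_rot: [0.626, 0.779, 0.0, 0.002]
ft_force: [-0.3, 0.1, 0.1]
grip_width: 0.0312
```

```bash
python3 s.py
```

```text
9.8 [ 0.502  -0.2725  0.1391] tilt zaxis [ 0.004  -0.0025 -1.    ] yaw 102.4 F [-0.29  0.08  0.06] M [ 0.073  0.017 -0.002] w 0.031240976197733236
```

Emit:
carry_out:
  steps:
    - [[-0.15, 0.1, -0.5], 0, 1]
    - [[0, 0, -0.1], 0, 1]
    - [[0, 0, 0], 0, 1]
    - [[0, 0, 0], 0, 1]

```text
time: 10.2
position: [0.5014, -0.2715, 0.1352]
tool_rot: [0.627, 0.779, 0.001, 0.004]
ft_force: [-0.0, 0.8, 0.6]
grip_width: 0.023
```

```bash
python3 s.py
```

```text
10.2 [ 0.5014 -0.2715  0.1352] tilt zaxis [ 0.0069 -0.0033 -1.    ] yaw 102.4 F [-0.03  0.8   0.56] M [ 0.044  0.003 -0.009] w 0.023028524021921192
```

Emit:
carry_out:
  steps:
    - [[0, 0, 0.6], 0, 1]
    - [[0, 0, 1.2], 0, 1]
    - [[0, 0, 2], 0, 1]
    - [[0, 0, 2.5], 0, 1]
    - [[0, 0, 2.5], 0, 1]
    - [[0, 0, 2], 0, 1]

```text
time: 10.8
position: [0.4988, -0.2699, 0.2441]
tool_rot: [0.627, 0.779, 0.001, -0.001]
ft_force: [0.7, -0.1, -1.8]
grip_width: 0.0229
```

```bash
python3 hold.py
```

```text
10.9 [ 0.5003 -0.2711  0.2458] tilt zaxis [ 0.0044 -0.0018 -1.    ] yaw 102.4 F [ 0.86 -0.98 -1.21] M [-0.014 -0.014 -0.001] w 0.023107070979407198
```

Emit:
carry_out:
  steps:
    - [[0.5, 2, 0], 0, 1]
    - [[1, 4, 0], 0, 1]
    - [[1, 4, 0], 0, 1]
    - [[1, 4, 0], 0, 1]
    - [[1, 4, 0], 0, 1]
    - [[1, 4, 0], 0, 1]
    - [[1, 3.5, 0], 0, 1]
    - [[0.5, 2, 0], 0, 1]
    - [[0.3, 1, 0], 0, 1]

```text
time: 11.8
position: [0.5692, 0.0229, 0.2377]
tool_rot: [0.629, 0.777, -0.002, -0.003]
ft_force: [-0.6, -0.1, -1.0]
grip_width: 0.0232
```

```bash
python3 hold.py
python3 - <<'E'
from h import *
a=snap('wrist','w3'); np.save('w3.npy',a,allow_pickle=True)
b=snap('scene'); np.save('scene3.npy',b,allow_pickle=True)
t=snap('top'); np.save('top3.npy',t,allow_pickle=True)
r=lambda i:cv2.resize(i,(640,480)) 
x,y=proj(b,[.577,.024,.12]).astype(int); s=b['pixels'][y-50:y+50,x-50:x+50,::-1]
x,y=proj(a,[.577,.024,.08]).astype(int); print(x,y); w=a['pixels'][max(y-50,0):max(y-50,0)+100,x-50:x+50,::-1]
cv2.imwrite('pics/c3.png',np.hstack([cv2.resize(i,(390,390),interpolation=cv2.INTER_CUBIC) for i in(s,w)]))
E
```

```text
11.9 [0.5693 0.022  0.2379] tilt zaxis [-7.e-03 -3.e-04 -1.e+00] yaw 102.0 F [ 0.85 -0.02 -1.31] M [ 0.032  0.032 -0.013] w 0.023072204752779026
260 186
```

View pics/c3.png

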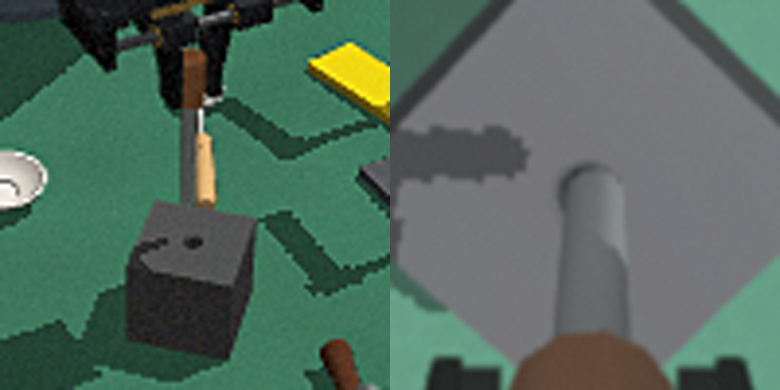

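Run:
```python
from h import *
a,b,t=[np.load(f+'3.npy',allow_pickle=True).item() for f in('w','scene','top')]
x,y=proj(b,[.577,.024,.12]).astype(int)-50
u=lambda p,q,o:((p+.5)/3.9-.5+o[0],(q+.5)/3.9-.5+o[1])
print('wrist foot',plane(a,*u(595-390,165+28,(210,136)),.111))
p=proj(a,[.5757,.0237,.08]);print('hole expected in crop',(p-[210,136])*3.9+[390,0], (proj(a,[.5757,.0305,.08])-p)*3.9)
print('scene hole',plane(b,*u(193,242,(x,y)),.08),'shaft low end at y205',plane(b,*u(188,203,(x,y)),.111))
o=robot.get_obs()['position'];print('foot by TCP expected scene crop',(proj(b,[o[0],o[1],.111])-[x,y])*3.9)
```

```text
wrist foot [0.5665004 0.0230154 0.111    ]
hole expected in crop [587.37367271 190.74904366] [28.80028306  5.83070638]
scene hole [0.58119467 0.01984166 0.08      ] shaft low end at y205 [0.5697075  0.01854536 0.111     ]
foot by TCP expected scene crop [187.68008377 201.22510952]
```

Emit:
carry_out:
  steps:
    - [[0.5, 0.05, 0], 0, 1]
    - [[0.4, 0.05, -0.5], 0, 1]
    - [[0, 0, -0.8], 0, 1]
    - [[0, 0, -0.7], 0, 1]

```text
time: 12.45
position: [0.5802, 0.0162, 0.2183]
tool_rot: [0.633, 0.774, -0.002, -0.0]
ft_force: [0.2, 0.5, -1.5]
grip_width: 0.023
```

```bash
python3 hold.py
python3 - <<'E'
from h import *
a=snap('wrist','w4'); b=snap('scene')
x,y=proj(b,[.577,.024,.10]).astype(int); s=b['pixels'][y-35:y+35,x-35:x+35,::-1]
x,y=proj(a,[.5757,.0237,.08]).astype(int); w=a['pixels'][y-35:y+35,x-35:x+35,::-1]
print(x,y)
cv2.imwrite('pics/c4.png',np.hstack([cv2.resize(i,(390,390),interpolation=cv2.INTER_CUBIC) for i in(s,w)]))
E
```

```text
12.55 [0.5792 0.0165 0.2175] tilt zaxis [-0.0056 -0.002  -1.    ] yaw 101.5 F [-0.11  0.37 -1.55] M [0.059 0.058 0.005] w 0.02287179393973556
269 181
```

View pics/c4.png

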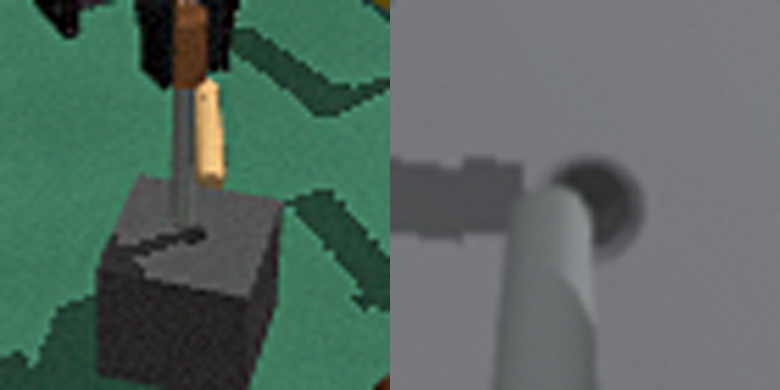

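Emit:
carry_out:
  steps:
    - [[-0.15, 0.65, 0], 0, 1]

```text
time: 12.75
position: [0.5787, 0.0228, 0.2188]
tool_rot: [0.633, 0.774, -0.002, -0.0]
ft_force: [0.3, 0.7, -1.3]
grip_width: 0.023
```

```bash
python3 hold.py
python3 - <<'E'
from h import *
a=snap('wrist','w4'); 
x,y=proj(a,[.5757,.0237,.08]).astype(int); w=a['pixels'][y-35:y+35,x-35:x+35,::-1]
cv2.imwrite('pics/c5.png',cv2.resize(w,(390,390),interpolation=cv2.INTER_CUBIC))
exec(open('s.py').read())
E
```

```text
12.85 [0.578  0.0242 0.2188] tilt zaxis [-0.0039 -0.0017 -1.    ] yaw 101.5 F [-0.23 -0.88 -1.65] M [0.048 0.06  0.079] w 0.023244958098947013
12.9 [0.5782 0.0239 0.2188] tilt zaxis [-0.0034 -0.0022 -1.    ] yaw 101.5 F [-0.34 -0.72 -1.06] M [ 0.041  0.01  -0.021] w 0.02298520892721198
```

View pics/c5.png

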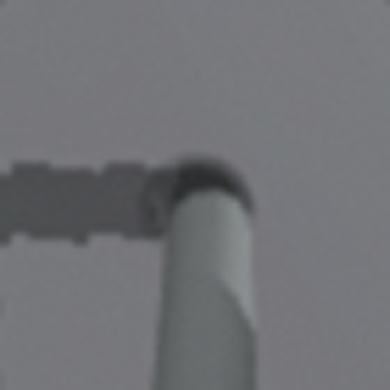

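Run:
```python
from h import *
a=snap('wrist'); p=proj(a,[.5757,.0237,.08]); x,y=p.astype(int)
f=lambda u,v:((u+.5)/390*70-.5+x-35,(v+.5)/390*70-.5+y-35)
h=plane(a,*f(199,207),.08); t=plane(a,*f(210,190),.0918+0.0)
print(h,'foot far edge',t); 
for v in(222,228,234): print(plane(a,*f(210,v),.0918)-h)
```

```text
[0.57660895 0.02411047 0.08      ] foot far edge [0.57039698 0.02444955 0.0918    ]
[-0.00149848  0.00131139  0.0118    ]
[-0.00060925  0.00149482  0.0118    ]
[0.00028169 0.0016786  0.0118    ]
```

Emit:
carry_out:
  steps:
    - [[0.05, -0.13, -0.5], 0, 1]
    - [[0, 0, -0.7], 0, 1]
    - [[0, 0, -0.7], 0, 1]

```text
time: 13.25
position: [0.5798, 0.0223, 0.2001]
tool_rot: [0.632, 0.775, -0.001, 0.001]
ft_force: [0.3, -0.1, -0.7]
grip_width: 0.0229
```

```bash
python3 hold.py
```

```text
13.35 [0.5788 0.0224 0.1991] tilt zaxis [-0.0027 -0.0026 -1.    ] yaw 101.6 F [-0.25  0.32 -2.05] M [ 0.01   0.017 -0.031] w 0.023140027421202664
```

Emit:
carry_out:
  steps:
    - [[0, 0, -0.4], 0, 1]
    - [[0, 0, -0.4], 0, 1]
    - [[0, 0, -0.4], 0, 1]

```text
time: 13.65
position: [0.5795, 0.0223, 0.1867]
tool_rot: [0.632, 0.775, -0.001, 0.0]
ft_force: [-0.2, 0.4, 3.5]
grip_width: 0.023
```

Emit:
carry_out:
  steps:
    - [[0, 0, -0.3], 0, 1]
    - [[0, 0, -0.3], 0, 1]
    - [[0, 0, -0.3], 0, 1]

```text
time: 13.95
position: [0.5799, 0.0223, 0.1782]
tool_rot: [0.632, 0.775, -0.001, 0.001]
ft_force: [-0.6, 0.1, 2.4]
grip_width: 0.0233
```

```bash
python3 s.py
```

```text
13.95 [0.5799 0.0223 0.1782] tilt zaxis [-1.0e-04 -2.6e-03 -1.0e+00] yaw 101.5 F [-0.6   0.09  2.35] M [ 0.124  0.289 -0.037] w 0.023264000247367606
```

Emit:
carry_out:
  steps:
    - [[0, 0, -0.25], 0, 1]
    - [[0, 0, -0.25], 0, 1]

```text
time: 14.15
position: [0.5799, 0.0223, 0.1731]
tool_rot: [0.632, 0.775, -0.001, 0.001]
ft_force: [-1.0, 0.0, 2.6]
grip_width: 0.0231
```

Emit:
carry_out:
  steps:
    - [[0, 0, -0.2], 0, 1]
    - [[0, 0, -0.2], 0, 1]

```text
time: 14.35
position: [0.5804, 0.0223, 0.1696]
tool_rot: [0.632, 0.775, -0.001, 0.001]
ft_force: [-0.2, 0.7, 10.3]
grip_width: 0.0229
```

```bash
python3 s.py
```

```text
14.35 [0.5804 0.0223 0.1696] tilt zaxis [ 0.0014 -0.0028 -1.    ] yaw 101.6 F [-0.17  0.66 10.31] M [ 0.234  0.436 -0.032] w 0.02290788215856663
```

Emit:
carry_out:
  steps:
    - [[0, 0, -0.08], 0, 1]
    - [[0, 0, -0.05], 0, 1]

```text
time: 14.55
position: [0.5808, 0.0225, 0.1697]
tool_rot: [0.632, 0.775, -0.0, 0.002]
ft_force: [-2.3, 0.1, 6.1]
grip_width: 0.0231
```

Emit:
carry_out:
  steps:
    - [[0, 0, -0.03], 0, 1]
    - [[0, 0, -0.03], 0, 1]

```text
time: 14.75
position: [0.5806, 0.0224, 0.17]
tool_rot: [0.632, 0.775, -0.0, 0.002]
ft_force: [-2.0, -0.6, 5.0]
grip_width: 0.0228
```

Emit:
carry_out:
  steps:
    - [[0, 0, -0.03], 0, 1]
    - [[0, 0, -0.03], 0, 1]
    - [[0, 0, -0.03], 0, 1]

```text
time: 15.05
position: [0.5804, 0.0224, 0.1701]
tool_rot: [0.632, 0.775, -0.0, 0.002]
ft_force: [-1.8, -0.0, 5.8]
grip_width: 0.0234
```

Emit:
carry_out:
  steps:
    - [[0, 0, -0.15], 0, 1]
    - [[0, 0, -0.15], 0, 1]

```text
time: 15.25
position: [0.5813, 0.0225, 0.169]
tool_rot: [0.632, 0.775, 0.0, 0.003]
ft_force: [-2.9, 0.7, 13.8]
grip_width: 0.0229
```

Emit:
carry_out:
  steps:
    - [[0, 0, -0.15], 0, 1]
    - [[0, 0, -0.15], 0, 1]

```text
time: 15.45
position: [0.5815, 0.0227, 0.1691]
tool_rot: [0.632, 0.775, 0.001, 0.003]
ft_force: [-3.5, 0.1, 12.4]
grip_width: 0.0227
```

Emit:
carry_out:
  steps:
    - [[0, 0, -0.13], 0, 1]
    - [[0, 0, -0.13], 0, 1]
    - [[0, 0, -0.13], 0, 1]
    - [[0, 0, -0.13], 0, 1]

```text
time: 15.85
position: [0.5813, 0.0227, 0.1691]
tool_rot: [0.632, 0.775, 0.001, 0.004]
ft_force: [-2.8, 0.4, 11.2]
grip_width: 0.023
```

Emit:
carry_out:
  steps:
    - [[0, 0, -0.13], 0, 1]
    - [[0, 0, -0.13], 0, 1]

```text
time: 16.05
position: [0.5812, 0.0228, 0.1691]
tool_rot: [0.632, 0.775, 0.001, 0.004]
ft_force: [-2.7, -0.3, 11.6]
grip_width: 0.0233
```

```bash
python3 s.py
```

```text
16.05 [0.5812 0.0228 0.1691] tilt zaxis [ 0.0078 -0.0042 -1.    ] yaw 101.6 F [-2.67 -0.28 11.59] M [0.121 0.814 0.05 ] w 0.023339911863753632
```

Emit:
carry_out:
  steps:
    - [[-0.1, 0, 0.15], 0, 1]
    - [[0, 0, 0.1], 0, 1]
    - [[0, 0, 0], 0, 1]

```text
time: 16.35
position: [0.5796, 0.0227, 0.1713]
tool_rot: [0.632, 0.775, 0.001, 0.004]
ft_force: [-0.4, 0.2, 0.4]
grip_width: 0.023
```

```bash
python3 s.py
```

```text
16.35 [0.5796 0.0227 0.1713] tilt zaxis [ 0.007  -0.0044 -1.    ] yaw 101.6 F [-0.45  0.2   0.42] M [0.069 0.127 0.034] w 0.02304169565081207
```

Emit:
carry_out:
  steps:
    - [[0, 0, 0], 0, 0]
    - [[0, 0, 0], 0, 0]
    - [[0, 0, 0], 0, 0]
    - [[0, 0, 0], 0, 0]
    - [[0, 0, 0], 0, 0]
    - [[0, 0, 0], 0, 0]
    - [[0, 0, 0], 0, 0]

```text
time: 17.05
position: [0.5805, 0.0225, 0.1697]
tool_rot: [0.632, 0.775, 0.001, 0.004]
ft_force: [0.8, 0.5, -0.5]
grip_width: 0.071
```

Emit:
carry_out:
  steps:
    - [[0, 0, 1], 0, 0.3]
    - [[0, 0, 2], 0, 0.3]
    - [[0, 0, 3], 0, 0.6]
    - [[0, 0, 1.5], 0, 1]
    - [[0, 0, 0.5], 0, 1]
    - [[0, 0, 0], 0, 1]
    - [[0, 0, 0], 0, 1]
    - [[0, 0, 0], 0, 1]
    - [[0, 0, 0], 0, 1]
    - [[0, 0, 0], 0, 1]

```text
time: 18.05
position: [0.5784, 0.0228, 0.2526]
tool_rot: [0.632, 0.775, -0.0, 0.002]
ft_force: [0.6, 0.9, 0.3]
grip_width: 0.0071
```

```bash
python3 s.py
```

```text
18.05 [0.5784 0.0228 0.2526] tilt zaxis [ 0.0032 -0.0037 -1.    ] yaw 101.6 F [0.56 0.92 0.27] M [ 0.081  0.022 -0.002] w 0.007120018877138255
```

Emit:
carry_out:
  steps:
    - [[0, 0, -1.2], 0, 1]
    - [[0, 0, -1.5], 0, 1]
    - [[0, 0, -0.8], 0, 1]
    - [[0, 0, -0.2], 0, 1]
    - [[0, 0, 0], 0, 1]

```text
time: 18.55
position: [0.5772, 0.0229, 0.2106]
tool_rot: [0.632, 0.775, -0.002, 0.0]
ft_force: [0.2, -0.5, -0.6]
grip_width: 0.0002
```

```bash
python3 s.py
```

```text
18.55 [0.5772 0.0229 0.2106] tilt zaxis [-0.0013 -0.003  -1.    ] yaw 101.6 F [ 0.16 -0.49 -0.61] M [0.071 0.022 0.008] w 0.00019561948312566823
```

Emit:
carry_out:
  steps:
    - [[0, 0, -0.15], 0, 1]
    - [[0, 0, -0.15], 0, 1]

```text
time: 18.75
position: [0.5777, 0.0229, 0.2078]
tool_rot: [0.632, 0.775, -0.001, 0.001]
ft_force: [-0.4, -0.1, 0.3]
grip_width: 0.0006
```

Emit:
carry_out:
  steps:
    - [[0, 0, -0.1], 0, 1]
    - [[0, 0, -0.1], 0, 1]

```text
time: 18.95
position: [0.5781, 0.0228, 0.2064]
tool_rot: [0.632, 0.775, -0.001, 0.002]
ft_force: [-0.2, -0.1, 1.7]
grip_width: 0.0005
```

Emit:
carry_out:
  steps:
    - [[0, 0, -0.1], 0, 1]
    - [[0, 0, -0.1], 0, 1]

```text
time: 19.15
position: [0.5788, 0.0227, 0.2058]
tool_rot: [0.632, 0.775, -0.0, 0.003]
ft_force: [-1.4, 0.8, 6.5]
grip_width: 0.0007
```

Emit:
carry_out:
  steps:
    - [[0, 0, 0.5], 0, 1]
    - [[0, 0, 1.5], 0, 1]
    - [[0, 0, 2.5], 0, 1]
    - [[0, 0, 2], 0, 1]
    - [[-1, 2, 0], 0, 1]
    - [[-2, 4, 0], 0, 1]
    - [[-2, 4, 0], 0, 1]
    - [[-2, 4, 0], 0, 1]
    - [[-2, 4, 0], 0, 1]
    - [[-1.5, 3, 0], 0, 1]

```text
time: 20.15
position: [0.4735, 0.2342, 0.2749]
tool_rot: [0.636, 0.772, 0.002, 0.005]
ft_force: [0.4, -0.7, 0.6]
grip_width: 0.0002
```

```bash
python3 hold.py
python3 - <<'E'
from h import *
a=snap('scene','s5'); np.save('s5.npy',a,allow_pickle=True); t=snap('top'); np.save('t5.npy',t,allow_pickle=True); w=snap('wrist'); np.save('w5.npy',w,allow_pickle=True)
s=a['pixels'][100:250,230:400,::-1]
cv2.imwrite('pics/c6.png',np.hstack([cv2.resize(s,None,fx=2.5,fy=2.5,interpolation=cv2.INTER_CUBIC),cv2.resize(w['pixels'][:,:,::-1],(375,375))]))
E
```

```text
20.25 [0.4724 0.2356 0.2749] tilt zaxis [ 0.0094 -0.0034 -0.9999] yaw 101.2 F [-1.09 -0.04 -0.18] M [ 0.062  0.042 -0.029] w 0.0004884275322614176
```

View pics/c6.png

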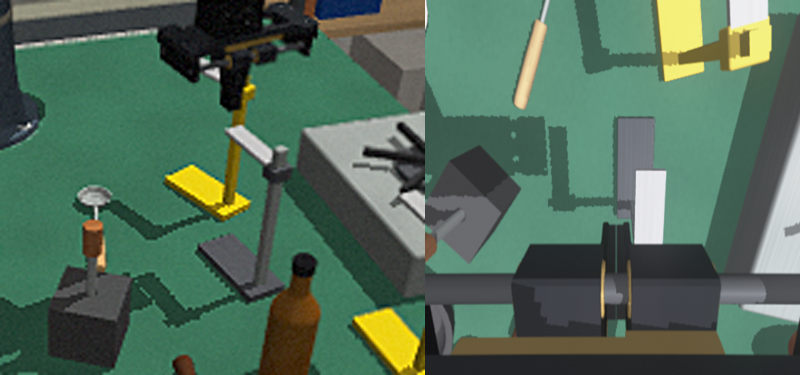

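Rod stands upright in the socket (crop 92,240). The white bar's free end is at wrist crop (651,170).

Run:
```python
from h import *
w=np.load('w5.npy',allow_pickle=True).item()
f=lambda u,v:((u-425)/375*512,v/375*384)
for z in(.197,.205,.212): print(z,plane(w,*f(636,170),z)[:2],plane(w,*f(666,171),z)[:2],plane(w,*f(651,205),z)[:2])
m=(w['pixels'].min(2)>170); s=np.zeros_like(m); s[165:240,280:332]=1; n,l,st,c=cv2.connectedComponentsWithStats((m&s).astype(np.uint8)); print(st[1:],c[1:])
```

```text
0.197 [0.44826827 0.24544865] [0.44379004 0.27171388] [0.47007047 0.2643664 ]
0.205 [0.44614685 0.24442069] [0.44183372 0.2697176 ] [0.46714526 0.262641  ]
0.212 [0.4442906  0.24352123] [0.44012193 0.26797085] [0.4645857  0.26113128]
[[ 286  175   43   65 2608]] [[306.6993865 206.6993865]]
```

Emit:
carry_out:
  steps:
    - [[-0.4, 1.3, 0], 0, 1]
    - [[-0.3, 1, -0.5], 0, 1]
    - [[-0.1, 0.2, -1], 0, 1]
    - [[0, 0, -1], 0, 1]
    - [[0, 0, -0.8], 0, 1]

```text
time: 20.9
position: [0.4697, 0.2563, 0.24]
tool_rot: [0.639, 0.77, 0.003, 0.007]
ft_force: [0.4, 0.4, -0.5]
grip_width: 0.0006
```

```bash
python3 hold.py
```

```text
21.0 [0.4689 0.256  0.2394] tilt zaxis [ 0.0112 -0.0057 -0.9999] yaw 100.6 F [ 0.24  0.92 -0.3 ] M [ 0.028  0.036 -0.013] w -3.23871342956017e-05
```

Emit:
carry_out:
  steps:
    - [[-0.4, 0.5, -0.6], 0, 1]
    - [[0, 0, -0.5], 0, 1]
    - [[0, 0, -0.4], 0, 1]
    - [[0, 0, -0.4], 0, 1]

```text
time: 21.4
position: [0.4655, 0.261, 0.2198]
tool_rot: [0.639, 0.769, 0.002, 0.007]
ft_force: [-0.7, -0.5, 3.4]
grip_width: 0.0004
```

Emit:
carry_out:
  steps:
    - [[0, 0, -0.3], 0, 1]
    - [[0, 0, -0.3], 0, 1]

```text
time: 21.6
position: [0.4655, 0.261, 0.2139]
tool_rot: [0.639, 0.769, 0.002, 0.007]
ft_force: [-1.4, -0.3, 2.7]
grip_width: 0.0001
```

```bash
python3 s.py
```

```text
21.6 [0.4655 0.261  0.2139] tilt zaxis [ 0.0135 -0.0056 -0.9999] yaw 100.6 F [-1.38 -0.34  2.73] M [-0.013  0.205  0.001] w 0.00014180586979719223
```

Emit:
carry_out:
  steps:
    - [[0, 0, -0.2], 0, 1]
    - [[0, 0, -0.15], 0, 1]

```text
time: 21.8
position: [0.4655, 0.261, 0.2103]
tool_rot: [0.639, 0.769, 0.002, 0.007]
ft_force: [0.1, -1.3, 3.3]
grip_width: 0.0005
```

Emit:
carry_out:
  steps:
    - [[0, 0, -0.1], 0, 1]
    - [[0, 0, -0.05], 0, 1]

```text
time: 22.0
position: [0.4655, 0.261, 0.2085]
tool_rot: [0.639, 0.769, 0.002, 0.007]
ft_force: [-0.9, -0.0, 2.0]
grip_width: 0.0003
```

Emit:
carry_out:
  steps:
    - [[0, 0, -0.1], 0, 1]
    - [[0, 0, -0.03], 0, 1]

```text
time: 22.2
position: [0.4654, 0.261, 0.2072]
tool_rot: [0.639, 0.769, 0.002, 0.007]
ft_force: [0.3, 0.7, 1.4]
grip_width: 0.0004
```

```bash
python3 s.py
```

```text
22.2 [0.4654 0.261  0.2072] tilt zaxis [ 0.0135 -0.0054 -0.9999] yaw 100.6 F [0.27 0.67 1.42] M [0.002 0.123 0.027] w 0.00042114627115652845
```

Emit:
carry_out:
  steps:
    - [[0, 0, 0.5], 0, 1]
    - [[0, 0, 1.5], 0, 1]
    - [[0, 0, 3], 0, 1]
    - [[0, 0, 4], 0, 1]
    - [[0, 0, 4], 0, 1]
    - [[0, 0, 3], 0, 1]
    - [[0, 0, 1], 0, 1]
    - [[0, 0, 0], 0, 1]

```text
time: 23.0
position: [0.4636, 0.2604, 0.3818]
tool_rot: [0.639, 0.769, 0.001, 0.006]
ft_force: [-0.1, 0.7, -0.5]
grip_width: -0.0001
```

```bash
python3 s.py
python3 - <<'E'
from h import *
b=snap('scene'); np.save('s7.npy',b,allow_pickle=True); t=snap('top'); np.save('t7.npy',t,allow_pickle=True)
s=b['pixels'][130:250,240:360,::-1]; q=t['pixels'][165:240,160:280,::-1]
cv2.imwrite('pics/c7.png',np.hstack([cv2.resize(s,None,fx=4,fy=4,interpolation=cv2.INTER_CUBIC)[:480,:480],np.vstack([cv2.resize(q,(312,195),interpolation=cv2.INTER_CUBIC),np.zeros((285,312,3),np.uint8)])]))
print(proj(b,[.460,.260,.185]),proj(b,[.577,.0235,.185]),proj(t,[.460,.260,.185]),proj(t,[.577,.0235,.185]))
E
```

```text
23.0 [0.4636 0.2604 0.3818] tilt zaxis [ 0.0104 -0.0059 -0.9999] yaw 100.6 F [-0.06  0.72 -0.5 ] M [0.032 0.001 0.009] w -8.803619646665511e-05
[325.64092771 156.71956559] [267.6585211  188.35542759] [181.75787134 221.82276314] [260.35668959 183.74742912]
```

View pics/c7.png

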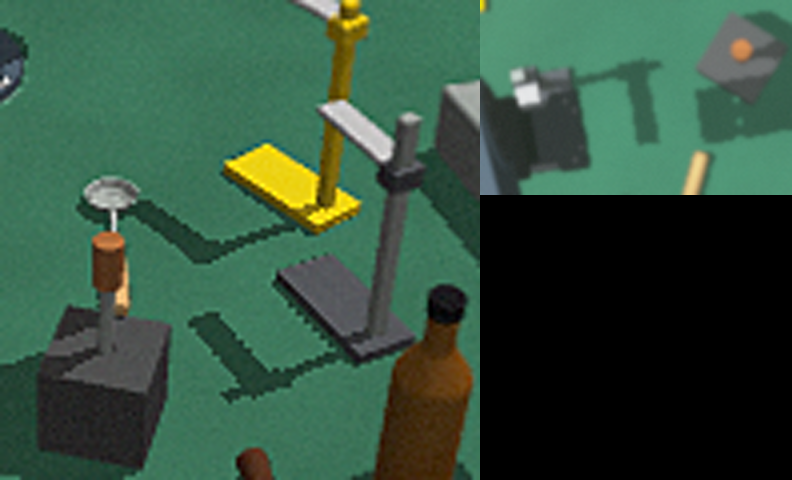

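```bash
python3 -c "
from rig import robot
print(robot.hand_in())"
```

```text
the job is handed in; nothing more can be done
None
```

The rod is standing bottomed in the socket hole, the grey gauge's pointer is level with its top, and the job was handed in at about 23 s of the 59 s.

- **Rod:** I took it from the teak stand, slid it into the hole and pushed the pad down at about 4–5 N. I then pressed on the firm floor at about 11–15 N at the readings, for roughly 0.8 s. I released it and touched its top with the closed fingertips, with about 6.5 N at most; the top is at about 185 mm, so the hole is about 35 mm deep.
- **Pointer:** I pushed it down from above with the same fingertips. They stopped at tool height 207.2 mm, against about 207.0 mm when touching the rod top, so the two agree to about 0.5 mm.
- **Last camera check:** The rod stands upright and the arm is clear of everything. The rod top and pointer each appear about 1.5 px lower in the scene view than expected. That camera was already a few mm off when I located the hole, so I relied on the touch readings; the two agree with each other to about 0.4 px, or roughly 1 mm.
- **Drift:** The tool tilted and shifted slightly during the moves, by at most about 3° before the grasp and under 1° during insertion. I corrected this before grasping and inserting.
- **Other things:** I did not touch the bystanders or the yellow look-alike gauges.

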